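Put the waxed cheeses away by colour

ROBOT

A 6-joint arm with a two-finger parallel gripper is mounted at the origin on the work surface. World frame = base frame: x ahead of the robot, y to its left, z up, the work surface at z = 0. Lengths are in m, angles in rad, forces in N, time in s.
With the tool pointing down it reaches from about 0.275 to 0.825 m from the base axis. Payload 4.9 kg.
Tool frame: the origin (TCP) lies midway between the tips of the shut fingers; the grasp point (between the pads) lies 19 mm behind it (grip_point_offset is the distance from the TCP to the grasp point, in m); z points along the fingers, y is the line along which they close (so a half turn about z gives the same grasp; the last joint's range is limited). The gripper opens to 85 mm and grips with 20 to 120 N. Pads are 22 mm wide; open, the fingers measure 114 mm over their backs; the gripper's body (76 mm by 85 mm) begins 54 mm behind the grasp point. The pads swing forward as they close: fully open they stand 13 mm farther back than shut.
Start: joints at [-1.443, 0.326, -0.193, 1.052, 0, 1.437], TCP at [0.142, -0.531, 0.231] pointing down, gripper open.
Joint ranges: [-2.65, 2.65], [-0.97, 1.79], [-1.3, 1.35], [-1.93, 2.1], [-1.47, 1.37], [-3.14, 3.14]. Speed limits (rad/s): [2.57, 2.57, 3.14, 3.14, 3.14, 3.14].

INTERFACE

Orientations are given as a rotation vector (axis times angle).
In Python, from cell import * gives the robot as it stands. Calls block until the motion is done:
- movep(position, orientation): joint-space move of the TCP to a pose.
- move_l(position, velocity=0.15, rot=None, until_force=None): straight line of the TCP; rot=None keeps the orientation; velocity is the mean speed in m/s. With until_force (N) it stops when the force on the tool has changed by that much, and returns True; else False.
- set_joints(angles): joint-space move.
- let_go() and grab(newtons=None): open the fingers fully, or close them until they stop; newtons is the grip in N (None keeps the last).
- sleep(seconds).
- ik(position, orientation): joint angles nearest the present ones, or None.
- get_state(): the state.
- grab_frame(name): name is "scene" or "top"; returns a dict with "img" (384x512x3 uint8, red, green, blue), "fx", "fy", "cx", "cy" (pixels), "cam_to_world" (4x4, takes a point from camera to world coordinates). Camera axes: x right, y down, z forward; pixel columns grow to the right and rows downward; lengths in m; the calibration is good to about 2 mm. A picture is of the moment at which its call begins. There is no depth.
A pose or a line that the arm cannot do raises MotionError and nothing moves.
- sign_off(): hands the job in; it is judged then, once.
Trained networks look in the newest picture that a camera, given by its name, has taken for a name from the list of things; names that differ only in an ending like _2 or _b are one class to them, and where a whole thing is asked for, a point or a joint stands for the part that bears it (a point fixed in the world has none). Each returns a list of dicts, best first, with "score" (0 to 1); they miss things now and then, are a little off and sometimes report something else, mostly with a low value. They report only what shows in the picture. A call takes as long as a camera call. They do not tell look-alikes from the thing itself.
- spot_in(camera, name): "centre" ([column, row] in pixels, amid what is visible of it).
- silhouettes(camera, name): "mask" (384x512 bool, what is visible of it) and "centre" ([column, row] in pixels, amid what is visible of it).
- tip_of(camera, name): "centre" ([column, row] in pixels: a listed point, or the origin of a listed thing).
The state is a dict: "clock": time; "q": joint angles; "joint_velocities": joint speeds; "tau": joint torques, N m; "position": TCP position; "eef_rot": TCP orientation; "contact_force": force on the tool from outside, world axes, zero at the start; "wrist_torque": the same for the moment, N m; "finger_gap": opening from 0.0 (shut) to 1.0 (fully open); "grasp_force": force on a finger pad.
Only numpy, scipy, OpenCV 4.12 (cv2) and the standard library are available. Lean on these libraries where they do the work, as an engineer would, in place of code of your own. Each camera call takes 0.05 s, during which the arm holds its last target. There are 200 camera calls.

TASK

The little waxed cheeses from the delivery are mixed up on the marble slab. Put the red ones and the yellow ones into the display case, each in the compartment that already holds its colour, set down flat beside it and not dropped, then swing the clear cover fully shut. The black one is promised to a customer, so leave it on the slab, and don't disturb the jar, the bowl or the knife.

Things in the scene. Friction and masses are not known exactly. Their poses are not given: they have to be found in the camera images.
- red_a: A small red-waxed cheese, an upright drum 54 mm across (27 mm radius) and 32 mm tall, edges rounded, about 80 g, with a 18 mm white paper dot on top. Origin: centre of its underside; z up. It starts lying flat on the marble slab.
- red_b: A small red-waxed cheese, an upright drum 54 mm across (27 mm radius) and 32 mm tall, edges rounded, about 80 g, with a 18 mm white paper dot on top. Origin: centre of its underside; z up. It starts lying flat on the marble slab.
- yellow_a: A small yellow-waxed cheese, an upright drum 54 mm across (27 mm radius) and 32 mm tall, edges rounded, about 80 g, with a 18 mm white paper dot on top. Origin: centre of its underside; z up. It starts lying flat on the marble slab.
- yellow_b: A small yellow-waxed cheese, an upright drum 54 mm across (27 mm radius) and 32 mm tall, edges rounded, about 80 g, with a 18 mm white paper dot on top. Origin: centre of its underside; z up. It starts lying flat on the marble slab.
- black: A small black-waxed cheese, an upright drum 54 mm across (27 mm radius) and 32 mm tall, edges rounded, about 80 g, with a 18 mm white paper dot on top. Origin: centre of its underside; z up. It starts lying flat on the marble slab. It stays there.
- red_case: A small red-waxed cheese, an upright drum 54 mm across (27 mm radius) and 32 mm tall, edges rounded, about 80 g, with a 18 mm white paper dot on top. Origin: centre of its underside; z up. It starts lying flat inside the display case, at the far (hinge) end of one compartment, and shows that this compartment is for the red ones; which side that is changes.
- yellow_case: A small yellow-waxed cheese, an upright drum 54 mm across (27 mm radius) and 32 mm tall, edges rounded, about 80 g, with a 18 mm white paper dot on top. Origin: centre of its underside; z up. It starts lying flat inside the display case, at the far (hinge) end of one compartment, and shows that this compartment is for the yellow ones; which side that is changes.
- case: Cheese display case, fixed: white base 210 mm (x) by 284 mm (y), 12 mm thick, with 5 mm clear walls up to 62 mm above the counter and a 4 mm clear divider along x, as high, that makes two open compartments side by side. Origin: centre of its underside; x points to the hinge side (away from the robot), y left, z up. It stands left or right of the robot's centre line, somewhat turned.
- case_left (a point): Centre of the floor of the case's left (+y) compartment, 12 mm above the counter; axes as case. The compartment is 200 mm long (x) and 136 mm wide (y) inside.
- case_right (a point): Centre of the floor of the case's right (-y) compartment, 12 mm above the counter; axes as case. The compartment is 200 mm long (x) and 136 mm wide (y) inside.
- cover (a joint): Angle of the clear hinged cover: 0 = shut, level on the walls, top face 69 mm above the counter; 1.57 = upright. Starts at 1.65 to 1.85, stops at 1.95. Stiff hinge: it stays where it is left and takes up to about 4 N at the free edge to move. A 5 mm clear plate, 212 mm from hinge to free edge, 286 mm wide, with 8 mm thick aluminium edge strips and a wooden tab.
- cover_hinge (a point): Middle of the hinge axis, at the far side of the case, 110 mm from the case's origin along the case's x and 66 mm above the counter; the axis runs along the case's y.
- cover_tab (a point): Centre of the dark wooden tab (26 mm from hinge side to free edge, 100 mm wide, 10 mm thick) in the middle of the cover's free edge, 227 mm from the hinge axis. Its z axis is the normal of the cover's outer face: up when shut, away from the robot when the cover stands up.
- slab: White marble slab, fixed, 270 mm (x) by 220 mm (y), 18 mm thick. Origin: centre of its underside. The delivered cheeses stand on it in rows of two along its y, about 110 mm apart, the rows about 75 mm apart along its x (one alone in the farthest row); which cheese is in which spot changes.
- jar: Bystander: amber jam jar with a green lid, 62 mm across, 78 mm tall, in the middle beyond the slab and case. Origin: centre of its underside.
- bowl: Bystander: blue tasting bowl, 100 mm across, 42 mm tall, at the far left. Origin: centre of its underside.
- knife: Bystander: cheese knife with a dark wooden handle, 260 mm long, lying along its x at the far right, 14 mm high. Origin: near its middle, on the counter.
Things that resemble listed ones, but are neither listed nor needed, are in the scene too. Leave any blue look-alike of the yellow_a alone.

How it is judged:
By the outcome, as a careful person would: the job done as asked, in the order asked, and still so for the second after the job is handed in, with the robot touching nothing.
It also fails if it takes over 72 s, if anything falls off the work surface, if the arm or the gripper's body presses on something with over 40 N, if the wrist force passes 120 N, or if a joint passes its speed limit or range.

## Working session

There is one attempt and no reset: what is moved stays moved. The work goes in short steps, each a Python script; the robot and the scene stay as the last script left them, time stands still between calls to the robot, and variables do not carry over. Pictures are saved under pics/ and viewed, at most 10 in all, crops included, and the job is handed in when it is done.

```bash
mkdir -p pics; ls; python3 - <<'E'
from cell import *
import cv2,numpy as np
for c in ("top","scene"):
    f=grab_frame(c); cv2.imwrite(f"pics/{c}0.png",cv2.resize(f["img"][:,:,::-1],(768,576),interpolation=cv2.INTER_CUBIC))
    print(c,f["fx"],f["fy"],f["cx"],f["cy"],np.round(f["cam_to_world"],3).tolist())
    for n in ("red_a","yellow_a","black","case","cover","case_left","case_right","cover_hinge","cover_tab","slab","jar"):
        print(n,[(np.round(d["centre"]).tolist(),round(d["score"],2)) for d in tip_of(c,n)])
print(get_state())
E
```

```text
pics
top 388.9467999591357 388.9467999591357 253.94770517894912 199.1588201916882 [[-0.023, -0.992, 0.125, 0.458], [-1.0, 0.024, 0.005, 0.003], [-0.008, -0.125, -0.992, 1.134], [0.0, 0.0, 0.0, 1.0]]
red_a [([176.0, 229.0], 0.76), ([211.0, 260.0], 0.54), ([247.0, 160.0], 0.52)]
yellow_a [([201.0, 206.0], 0.7), ([190.0, 132.0], 0.66), ([207.0, 163.0], 0.56), ([209.0, 236.0], 0.54), ([167.0, 161.0], 0.49)]
black [([169.0, 264.0], 0.56)]
case [([321.0, 223.0], 0.75)]Traceback (most recent call last):
  File "<stdin>", line 7, in <module>
ValueError: it knows: black, bowl, case, case_left, case_right, cover_hinge, cover_tab, jar, knife, red, red_case, slab, yellow, yellow_case
```

```bash
cat > h.py <<'E'
from cell import *
import cv2,numpy as np
def ray(f,px):
    d=np.array([(px[0]-f["cx"])/f["fx"],(px[1]-f["cy"])/f["fy"],1.]);M=f["cam_to_world"];return M[:3,3],M[:3,:3]@d
def onz(f,px,z):
    o,d=ray(f,px);return o+d*(z-o[2])/d[2]
E
python3 - <<'E'
from h import *
Z=dict(red=.018,yellow=.018,black=.018,red_case=.012,yellow_case=.012,case=0,case_left=.012,case_right=.012,cover_hinge=.066,cover_tab=.29,slab=0,jar=0,bowl=0,knife=0)
for c in ("top","scene"):
    f=grab_frame(c); cv2.imwrite(f"pics/{c}0.png",cv2.resize(f["img"][:,:,::-1],(768,576),interpolation=cv2.INTER_CUBIC))
    if c=="scene":print(np.round(f["cam_to_world"],3).tolist(),f["fx"])
    for n in Z:
        print(c,n,[(np.round(d["centre"]).tolist(),round(d["score"],2),np.round(onz(f,d["centre"],Z[n])[:2],3).tolist()) for d in tip_of(c,n)])
E
```

```text
top red [([210.0, 264.0], 0.7, [0.416, 0.138]), ([178.0, 231.0], 0.51, [0.513, 0.23])]
top yellow [([189.0, 135.0], 0.85, [0.794, 0.196]), ([211.0, 236.0], 0.68, [0.497, 0.134]), ([171.0, 160.0], 0.62, [0.721, 0.249]), ([208.0, 160.0], 0.52, [0.718, 0.14]), ([198.0, 206.0], 0.51, [0.582, 0.171]), ([100.0, 260.0], 0.23, [0.435, 0.451])]
top black [([172.0, 262.0], 0.88, [0.425, 0.247])]
top red_case [([345.0, 196.0], 0.71, [0.602, -0.256])]
top yellow_case [([292.0, 209.0], 0.68, [0.568, -0.099])]
top case [([321.0, 224.0], 0.88, [0.523, -0.183])]
top case_left [([305.0, 228.0], 0.97, [0.511, -0.134]), ([209.0, 235.0], 0.53, [0.5, 0.142])]
top case_right []
top cover_hinge [([318.0, 184.0], 0.56, [0.632, -0.17])]
top cover_tab []
top slab [([190.0, 234.0], 0.88, [0.505, 0.198])]
top jar [([247.0, 160.0], 0.76, [0.719, 0.028])]
top bowl [([101.0, 259.0], 0.64, [0.437, 0.456])]
top knife [([404.0, 237.0], 0.65, [0.481, -0.424])]
[[0.81, 0.442, -0.385, 1.071], [0.586, -0.587, 0.558, -0.659], [0.02, -0.678, -0.735, 0.976], [0.0, 0.0, 0.0, 1.0]] 386.336296655244
scene red [([277.0, 156.0],
[... 520 characters left out ...]
], 0.27, [0.434, 0.253])]
scene yellow_case [([231.0, 225.0], 0.45, [0.569, -0.101])]
scene case [([203.0, 236.0], 0.74, [0.522, -0.18])]
scene case_left [([213.0, 221.0], 0.6, [0.514, -0.124])]
scene case_right [([191.0, 254.0], 0.59, [0.543, -0.254]), ([280.0, 174.0], 0.41, [0.566, 0.18])]
scene cover_hinge [([232.0, 245.0], 0.76, [0.645, -0.186])]
scene cover_tab [([249.0, 192.0], 0.95, [0.685, -0.158]), ([241.0, 163.0], 0.68, [0.607, -0.089])]
scene slab [([265.0, 171.0], 0.68, [0.505, 0.173])]
scene jar [([294.0, 220.0], 0.83, [0.714, 0.043])]
scene bowl [([294.0, 124.0], 0.77, [0.44, 0.467])]
scene knife [([133.0, 290.0], 0.76, [0.489, -0.431]), ([216.0, 222.0], 0.68, [0.516, -0.115])]
```

View pics/top0.png

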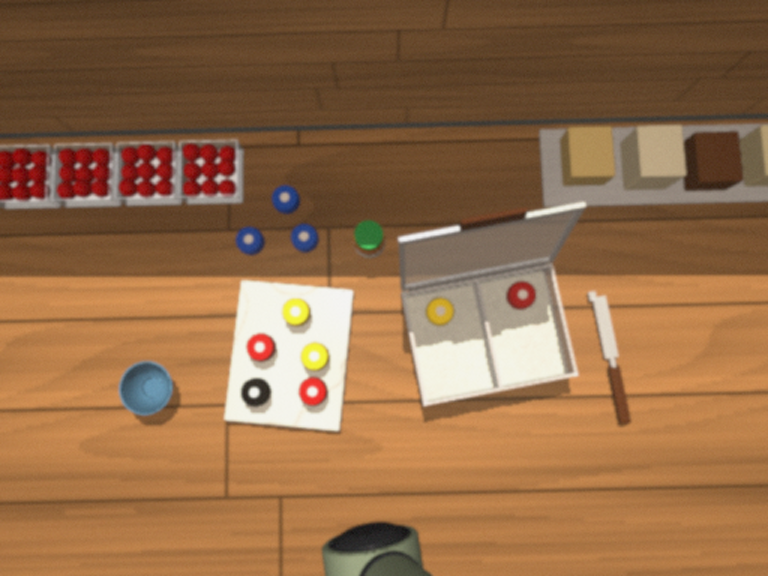

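View pics/scene0.png

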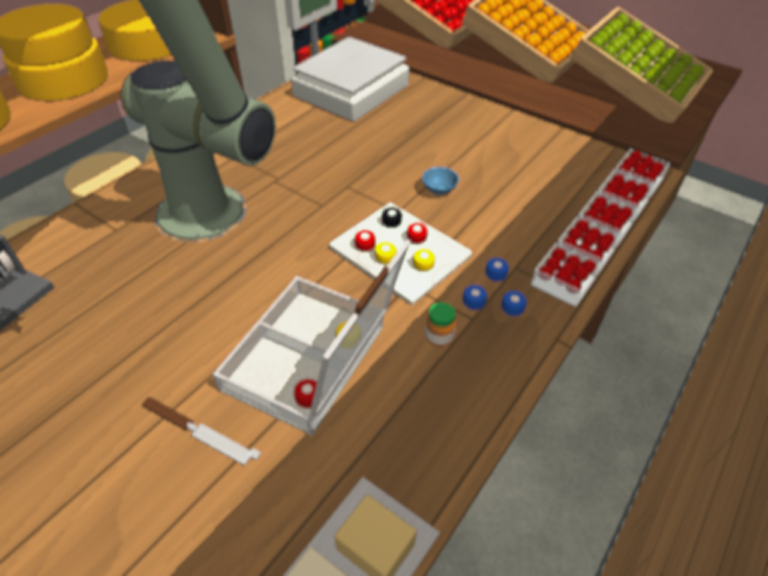

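The top view (768 px wide) shows reds at (260,347) and (313,391), yellows at (296,312) and (315,356), and black at (256,392) on the slab. The case is on the right, with its yellow in the left compartment at (440,311) and its red in the right at (521,295).

Look-alikes to avoid:
- Three blue drums at (285,199), (249,240) and (304,238), which the network calls "yellow".
- Red berries at the far left.
- The cheeses already in the case.

Next I'll measure by the paper dots and check with a close crop.

```bash
python3 - <<'E'
from h import *
f=grab_frame("top"); im=f["img"]
g={"redL":(173,231),"redR":(209,261),"yelFar":(197,208),"yelR":(210,237),"black":(171,261),"yc":(293,207),"rc":(347,196)}
hsv=cv2.cvtColor(im,cv2.COLOR_RGB2HSV)
for n,(u,v) in g.items():
    s=12;p=hsv[v-s:v+s+1,u-s:u+s+1].astype(int)
    m=((p[...,2]<90) if n=="black" else (p[...,1]>120)).astype(np.uint8)
    c,_=cv2.findContours(m,cv2.RETR_EXTERNAL,cv2.CHAIN_APPROX_NONE)
    c=max(c,key=cv2.contourArea);mm=np.zeros_like(m);cv2.drawContours(mm,[c],-1,1,-1)
    dot=mm*(m==0); ys,xs=np.nonzero(dot);w=(255-p[ys,xs,1]).astype(float)
    ds=(np.average(xs,weights=w)+u-s,np.average(ys,weights=w)+v-s)
    yy,xx=np.nonzero(mm);h=.05 if n[1]!="c" else .044
    print(n,mm.sum(),dot.sum(),np.round(ds,1),"dot",np.round(onz(f,ds,h)[:2],4),"blob",np.round(onz(f,(xx.mean()+u-s,yy.mean()+v-s),h-.008)[:2],4))
b=im[:,:,::-1]
cv2.imwrite("pics/crop_case.png",cv2.resize(b[125:275,255:405],(600,600),interpolation=cv2.INTER_CUBIC))
cv2.imwrite("pics/crop_slab.png",cv2.resize(b[180:295,140:245],(550,600),interpolation=cv2.INTER_CUBIC))
E
```

```text
redL 259 42 [172.7 230.9] dot [0.5113 0.2372] blob [0.5107 0.2371]
redR 266 45 [207.8 260.6] dot [0.4273 0.1401] blob [0.4274 0.1399]
yelFar 253 45 [196.5 207.1] dot [0.5764 0.1708] blob [0.5757 0.1704]
yelR 259 45 [209. 237.] dot [0.4921 0.1363] blob [0.491  0.1359]
black 249 63 [168.9 261.1] dot [0.4285 0.2475] blob [0.4281 0.2454]
yc 264 29 [293.4 206.7] dot [ 0.5715 -0.1013] blob [ 0.571  -0.1005]
rc 262 39 [348.1 195.8] dot [ 0.5987 -0.2567] blob [ 0.5981 -0.2553]
```

View pics/crop_case.png

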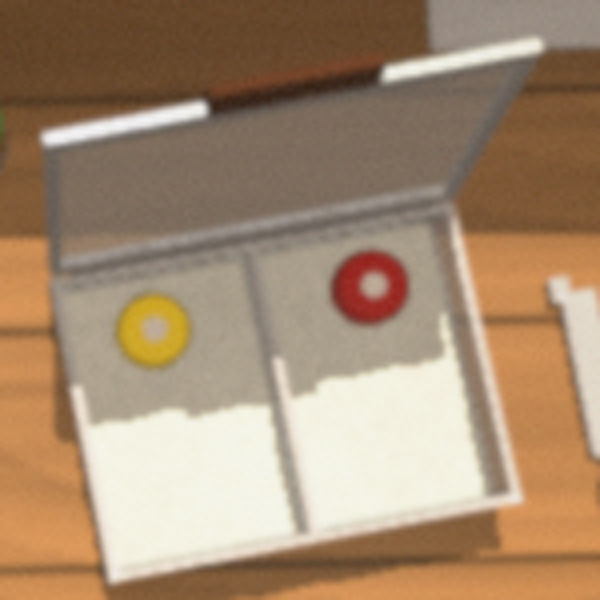

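View pics/crop_slab.png

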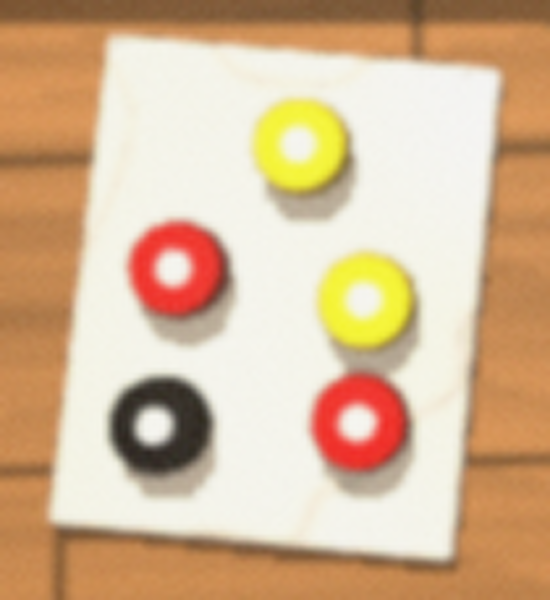

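The case crop shows the outer rim corners at (112,582), (520,497), (452,208) and (57,283). Yellow is left at (155,328) and red right at (372,287). The slab crop confirms two reds, two yellows and the black. Next I'll fit the case pose.

```bash
python3 - <<'E'
from h import *
from scipy.optimize import least_squares
f=grab_frame("top"); 
C=[(112,582),(520,497),(452,208),(57,283)];L=np.array([(-.105,.142),(-.105,-.142),(.105,-.142),(.105,.142)])
W=np.array([onz(f,(X/4+254.6,Y/4+124.6),.062)[:2] for X,Y in C])
R=lambda a:np.array([[np.cos(a),-np.sin(a)],[np.sin(a),np.cos(a)]])
s=least_squares(lambda p:(L@R(p[2]).T+p[:2]-W).ravel(),[.52,-.18,.1],loss="soft_l1",f_scale=.003)
print(s.x,np.round(s.fun.reshape(-1,2),4).tolist())
a=s.x[2]
for n,w in dict(yc=(.5715,-.1013),rc=(.5987,-.2567)).items(): print(n,(np.array(w)-s.x[:2])@R(a))
# cover from tab: network in scene view + tab ends in top crop
S=[(48,138),(540,46)]
for X,Y in S: print(onz(f,(X/4+254.6,Y/4+124.6),.28))
print(R(a)@[.11,0]+s.x[:2])
print(get_state()["clock"])
E
```

```text
[ 0.52429726 -0.1873772   0.16702645] [[-0.0005, -0.0006], [-0.004, -0.0011], [0.0023, -0.0004], [0.0011, 0.0028]]
yc [0.06085625 0.0770318 ]
rc [ 0.06184233 -0.08072759]
[ 0.65570956 -0.02261137  0.28      ]
[ 0.70159801 -0.30079018  0.28      ]
[ 0.63276645 -0.1690896 ]
1.85
```

```bash
cat >> h.py <<'E'
from scipy.spatial.transform import Rotation as Ro
CO=np.array([.524,-.186]);A=.166
def down(a): return (Ro.from_euler("z",a)*Ro.from_rotvec([np.pi,0,0])).as_rotvec()
def cw(x,y): return CO+np.array([[np.cos(A),-np.sin(A)],[np.sin(A),np.cos(A)]])@[x,y]
T=lambda s:print(s,round(get_state()["clock"],2))
def pick(x,y,dz=.001,f=35):
    movep([x,y,.10],down(0)); T("over")
    print("hit" if move_l([x,y,.018+dz],.12,until_force=8) else "free")
    grab(f); s=get_state(); print("gap",s["finger_gap"],"grip",s["grasp_force"],s["position"])
    move_l([x,y,.15],.3); T("up")
def place(x,y,dz=.001):
    p=cw(x,y); movep([*p,.14],down(A)); s=get_state(); T("case"); print(s["finger_gap"])
    move_l([*p,.035],.2)
    print("touch" if move_l([*p,.012+dz-.001],.05,until_force=4) else "free",get_state()["position"])
    let_go(); move_l([*p,.14],.3); T("placed")
E
python3 - <<'E'
from h import *
pick(.4273,.1401)
E
```

```text
over 5.53
free
gap 0.6109969455061015 grip 36.08849197626114 [0.42792163 0.14008282 0.01996286]
up 7.36
```

```bash
python3 - <<'E'
from h import *
place(-.001,-.070)
f=grab_frame("top");cv2.imwrite("pics/p1.png",cv2.resize(f["img"][125:295,130:405,::-1],(800,495),interpolation=cv2.INTER_CUBIC))
E
```

```text
case 11.8
0.6080034883951783
touch [ 0.53482191 -0.25538662  0.01375545]
placed 13.93
```

View pics/p1.png

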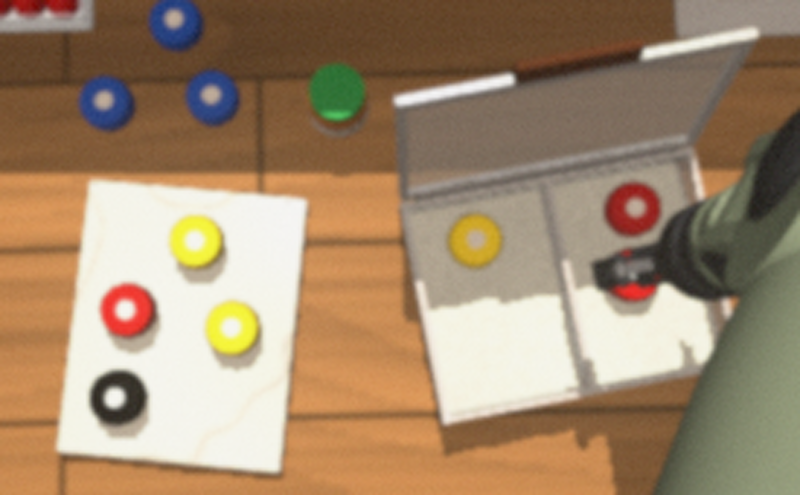

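The view shows the first red at (632,278), upright in the right compartment beside the case's red at (632,207). Nothing else has moved. The joint-space moves are slow, so I'll switch to straight lines.

```bash
sed -i 's/movep(\[x,y,.10\],down(0))/move_l([x,y,.10],.3,rot=down(0))/; s/movep(\[\*p,.14\],down(A))/move_l([*p,.14],.3,rot=down(A))/' h.py
python3 - <<'E'
from h import *
pick(.511,.2372); place(-.062,-.070)
pick(.4920,.1362); place(-.001,.070)
f=grab_frame("top");cv2.imwrite("pics/p2.png",cv2.resize(f["img"][125:295,130:405,::-1],(800,495),interpolation=cv2.INTER_CUBIC))
E
```

```text
Traceback (most recent call last):
  File "h.py", line 13, in pick
    move_l([x,y,.10],.3,rot=down(0)); T("over")
    ~~~~~~^^^^^^^^^^^^^^^^^^^^^^^^^^
cell.MotionError: the arm cannot follow that straight line within its joint ranges
```

```bash
python3 - <<'E'
from h import *
s=get_state();print(np.round(s["q"],3),s["position"])
for n,(p,a) in dict(pick=((.511,.2372),0),pick2=((.427,.14),0),plc=(cw(-.062,-.07),A),plc2=(cw(-.001,.07),A)).items():
    for o in (0,np.pi,-np.pi):
        q=ik([*p,.14],down(a+o)); print(n,round(o,1),None if q is None else np.round(q,3))
E
```

```text
[-0.57   0.476 -0.211  0.885 -0.     2.406] [ 0.53405522 -0.25488928  0.13951975]
pick 0 [ 0.304  0.427 -0.291  0.853  0.    -2.838]
pick 3.1 [ 0.304  0.427 -0.291  0.853  0.     0.304]
pick -3.1 [ 0.304  0.427 -0.291  0.853  0.     0.304]
pick2 0 [ 0.152  0.234 -0.579  0.758  0.    -2.989]
pick2 3.1 [ 0.152  0.234 -0.579  0.758  0.     0.152]
pick2 -3.1 [ 0.152  0.234 -0.579  0.758  0.     0.152]
plc 0 [-0.646  0.393 -0.344  0.834  0.     2.33 ]
plc 3.1 [-0.646  0.393 -0.344  0.834  0.    -0.812]
plc -3.1 [-0.646  0.393 -0.344  0.834  0.    -0.812]
plc2 0 [-0.366  0.361 -0.394  0.816  0.     2.61 ]
plc2 3.1 [-0.366  0.361 -0.394  0.816  0.    -0.532]
plc2 -3.1 [-0.366  0.361 -0.394  0.816  0.    -0.532]
```

Only joint 6 flips, so a half turn for the tool fixes it.

```bash
sed -i 's/euler("z",a)/euler("z",a+np.pi)/' h.py
python3 - <<'E'
from h import *
movep([.511,.2372,.12],down(0)); T("flip")
pick(.511,.2372); place(-.062,-.070)
pick(.4920,.1362); place(-.001,.070)
f=grab_frame("top");cv2.imwrite("pics/p2.png",cv2.resize(f["img"][125:295,130:405,::-1],(800,495),interpolation=cv2.INTER_CUBIC))
E
```

```text
flip 15.81
over 16.06
free
gap 0.6115217747218127 grip 36.55511666089296 [0.51161769 0.23732222 0.0202297 ]
up 17.88
case 19.72
0.6087300483159105
touch [ 0.47472001 -0.26558882  0.01377789]
placed 21.85
over 23.35
free
gap 0.6138580836691779 grip 35.99401228129864 [0.49268219 0.13617575 0.02018373]
up 25.18
case 26.18
0.6109454920657464
touch [ 0.51180565 -0.11732283  0.01388966]
placed 28.32
```

View pics/p2.png

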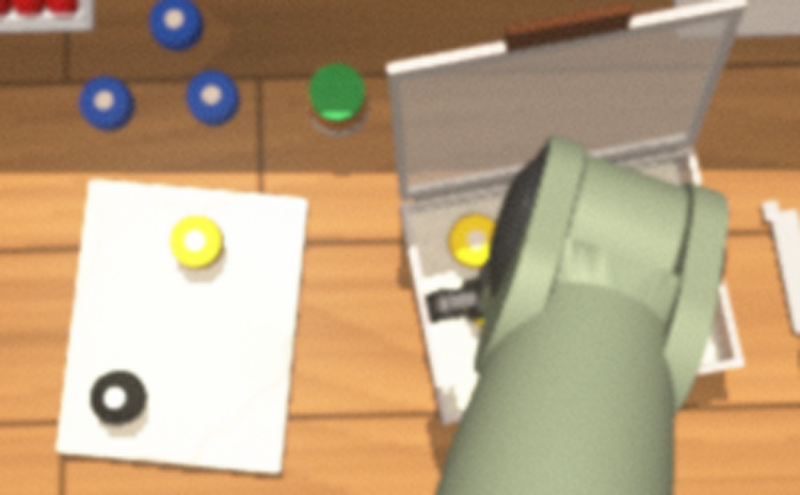

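The view shows yellow (196,241) and black (118,398) still on the slab, where they should be. The wrist nudged the cover slightly further open on the last placing, which does no harm because it gets shut anyway. The last spot is 6 cm nearer the robot.

```bash
python3 - <<'E'
from h import *
pick(.576,.1706); place(-.062,.070)
move_l([.50,.05,.25],.35); T("clear")
f=grab_frame("top");cv2.imwrite("pics/p3.png",cv2.resize(f["img"][100:295,130:405,::-1],(800,567),interpolation=cv2.INTER_CUBIC))
g=grab_frame("scene");cv2.imwrite("pics/s3.png",cv2.resize(g["img"][100:300,130:380,::-1],(750,600),interpolation=cv2.INTER_CUBIC))
for c,fr in (("scene",g),("top",f)):
  M=np.linalg.inv(fr["cam_to_world"])
  for d in tip_of(c,"cover_tab"):
    def err(th):
        p=np.array([*cw(.11-.227*np.cos(th),0),.066+.227*np.sin(th),1]);q=M@p
        return np.hypot(fr["fx"]*q[0]/q[2]+fr["cx"]-d["centre"][0],fr["fy"]*q[1]/q[2]+fr["cy"]-d["centre"][1])
    ths=np.arange(1.4,2.0,.01);e=[err(t) for t in ths];print(c,d["centre"],d["score"],"theta",ths[np.argmin(e)],min(e))
E
```

```text
over 29.51
free
gap 0.6103256023979099 grip 36.780860368162394 [0.57671835 0.17063511 0.02020718]
up 31.33
case 32.56
0.609728161245841
touch [ 0.45174726 -0.12746314  0.01380247]
placed 34.69
clear 35.45
scene [190.3, 254.1] 0.18 theta 1.4 78.72247978517962
top [323.0, 134.4] 0.63 theta 1.9300000000000004 1.463580461918704
```

View pics/p3.png

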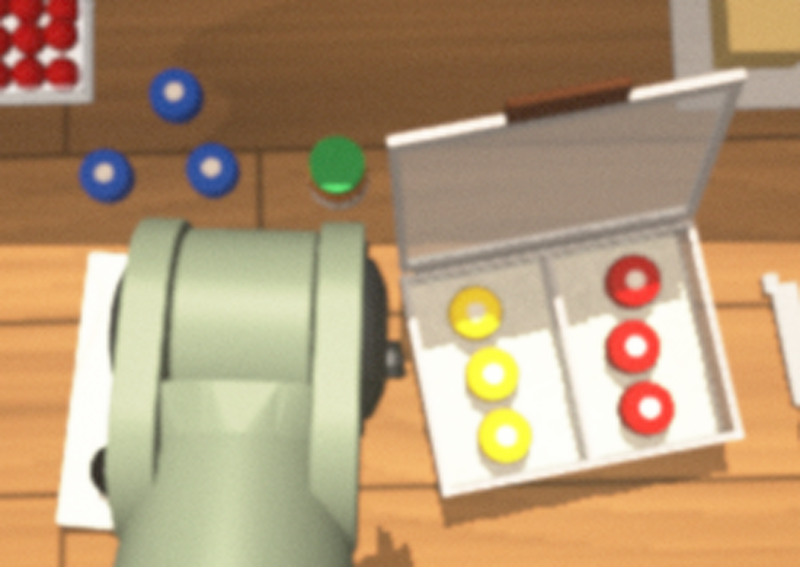

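View pics/s3.png

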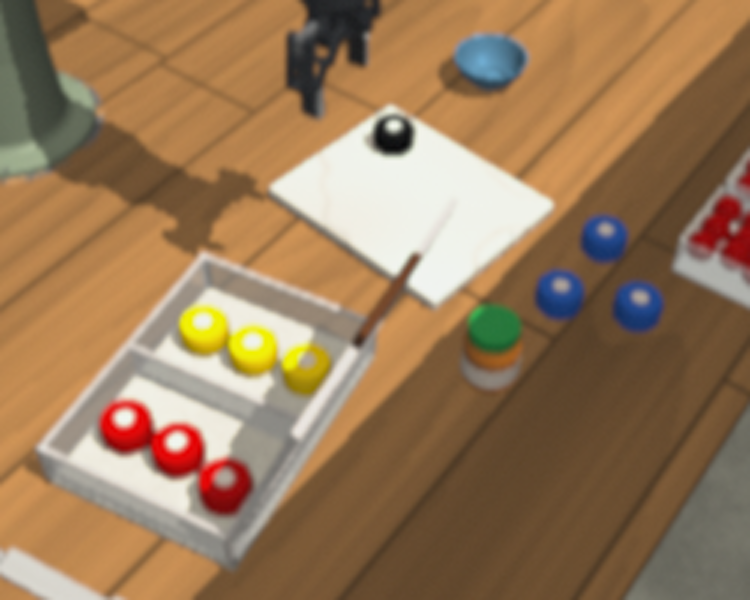

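All three yellows are on the left at (475,312), (492,374) and (505,436), and all three reds on the right at (633,280), (633,347) and (647,408). All lie flat, and black is on the slab. The cover stands at about 1.92 rad, so next I'll push it shut from behind at the tab with the fingers closed.

```bash
python3 - <<'E'
from h import *
r=.2
W=[(.126,.266)]
for th in np.arange(1.4,.1,-.16):
    W.append((.11-r*np.cos(th)+.005*np.sin(th)+.011,.066+r*np.sin(th)+.005*np.cos(th)))
W.append((.11-r+.011,.076))
P=lambda x,z:[*cw(x,0),z]
rot=down(A)
for x,z in [(.228,.38),(.228,.262)]+W: assert ik(P(x,z),rot) is not None,(x,z)
grab(20)
move_l([.50,.05,.40],.35); move_l(P(.228,.39),.3,rot=rot); T("behind")
if move_l(P(.228,.264),.15,until_force=6): print("HIT",get_state()["position"]); raise SystemExit
T("down")
for x,z in W:
    h=move_l(P(x,z),.15,until_force=30); print(h,np.round(get_state()["contact_force"],1),end=" ")
    if h: raise SystemExit
print(move_l(P(.11-r+.011,.064),.04,until_force=12),get_state()["position"],get_state()["contact_force"]); T("shut")
g=grab_frame("scene");cv2.imwrite("pics/s4.png",cv2.resize(g["img"][100:300,130:380,::-1],(750,600),interpolation=cv2.INTER_CUBIC))
E
```

```text
behind 40.14
down 41.27
False [-0.8 -1.1 -0.4] False [0.9 0.3 0.4] False [-0.   0.2 -0.1] False [0.3 0.  0.1] False [0.5 0.4 0.3] False [-0.2 -0.4  0.1] False [ 0.9 -0.2  0.1] False [1.  0.2 0.4] False [ 0.6 -0.5  0.2] False [ 0.1 -0.1  0.4] False [-0.   0.2 -0.4] True [ 0.44750338 -0.19987814  0.06847917] [-3.0722532   2.51161411 10.39667641]
shut 45.98
```

```bash
sleep 1; ls pics
```

```text
crop_case.png
crop_slab.png
p1.png
p2.png
p3.png
s3.png
s4.png
scene0.png
top0.png
```

View pics/s4.png

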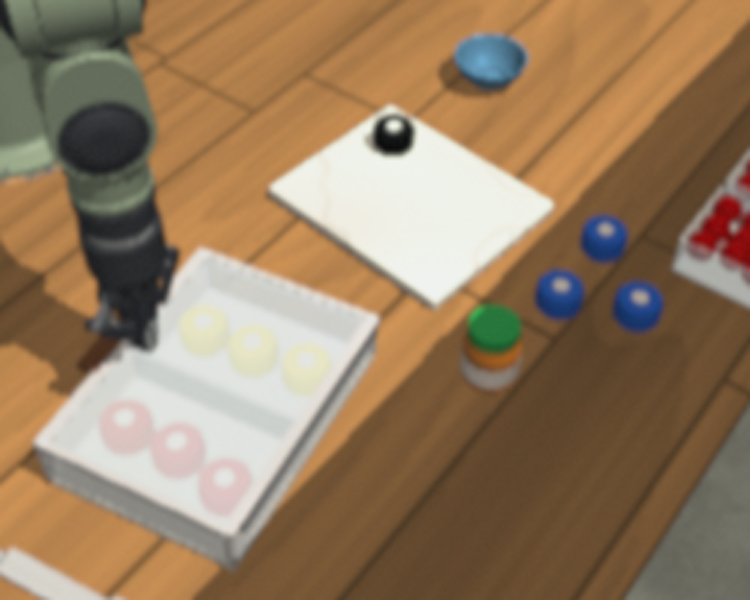

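The picture shows the cover lying level on the walls with all six cheeses beneath it: yellows at about (250,345) and reds at (175,450). Black is on the slab at (393,133), and the jar and bowl haven't moved. I'll press lightly once more, retreat and hand in.

```bash
python3 - <<'E'
from h import *
p=[*cw(-.089,0)]
print(move_l([*p,.060],.03,until_force=8),get_state()["position"][2],get_state()["contact_force"])
move_l([*p,.22],.2); T("off"); sleep(.3)
print(np.round(get_state()["contact_force"],1)); print(sign_off())
E
```

```text
True 0.06852994769484026 [-0.78677232  1.00574161  6.064889  ]
off 47.16
[-0.9 -0.4  0.2]
the job is handed in; nothing more can be done
None
```

The job is handed in at about 47 s of the 72 s allowed: both reds and both yellows are set down flat beside their own colour, and the cover is shut. The black cheese is still on the slab, and the jar, bowl and knife were left alone. While placing the third cheese, the arm nudged the open cover slightly further open.

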